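# Load the capped samples into the sampler tray

## Robot

A 7-joint arm with a two-finger parallel gripper is mounted at the origin on the work surface. World frame = base frame: x ahead of the robot, y to its left, z up, the work surface at z = 0. Lengths are in m, angles in degrees, forces in N, time in s.
With the tool pointing down it reaches from about 0.35 to 0.9 m from the base axis. Payload 19.9 kg.
Tool frame: the origin (TCP) lies midway between the tips of the shut fingers; the grasp point (between the pads) lies 19 mm behind it; z points along the fingers, y is the direction in which the jaws open and shut (so a half turn about z gives the same grasp; the last joint's range is limited). The gripper opens to 85 mm and grips with 20 to 120 N. Pads are 22 mm wide; open, the fingers measure 114 mm over their backs; the gripper's body (76 mm by 85 mm) begins 54 mm behind the grasp point. The pads swing forward as they close: fully open they stand 13 mm farther back than shut.
Start: joints at [-70.904, 23.915, -0.59, 92.452, 0.269, 63.638, -3.037], TCP at [0.229, 0.582, 0.231] pointing down, gripper open.
Joint ranges: [-161.28, 161.28], [-22.2, 115.67], [-73.04, 71.86], [3.21, 147.25], [-68.34, 248.33], [10.77, 114.83], [-161.83, 161.83]. Speed limits (degrees/s): [108.29, 108.29, 136.94, 136.94, 172.46, 172.46, 172.46].

## Interface

Orientations are given as [roll, pitch, yaw] about the fixed x, y, z axes, in that order (R = Rz(yaw) Ry(pitch) Rx(roll)).
In Python, from plant import robot gives the robot as it stands.
- The arm moves only by the tool play_rows, never from a script. Its argument "moves" is a list of rows, each a list of 3 entries, a list of its own where there are three numbers: the turn, a rotation vector about the tool's x, y, z in degrees, then the shift along the tool's x, y, z in m, then the finger opening in m, from 0 to 0.0854. In form: [[[wx, wy, wz], [dx, dy, dz], jaw], ...]. A call has 1 to 8 rows; each row is the pose to reach, as a shift and turn from the pose measured when the call began, along the tool's axes at that moment; what a row does not reach only later rows make up. A row lasts 1/8 s, in which the tool goes at most 62.5 mm and 10.7 degrees, less where a joint would pass 70% of its speed; a pose out of reach is approached as far as the arm can. A call with a gripper value outside its range is refused whole. The fingers move at their own pace and stop on an object; "grip_force" is the grip in N (left out, the last holds). Time passes only in rows, so rows that repeat a pose let the fingers close. It gives the time, the measured TCP pose, the force and the opening at its end, in the units of the state.
- robot.get_state(): the state, without advancing time (a new reading comes with each control period).
- robot.get_image(name): name is "side" or "top"; returns a dict with "img" (384x512x3 uint8, blue, green, red), "range_z" (384x512 float32, m along the optical axis (not along the pixel's ray), 0 where there is no reading), "camera_matrix" (3x3 intrinsics, pixels), "dist" ([k1, k2, p1, p2, k3] as OpenCV has them; the pictures are not rectified), "world_from_camera" (4x4, takes a point from camera to world coordinates). Camera axes: x right, y down, z forward; pixel columns grow to the right and rows downward; lengths in m; the calibration is good to about 2 mm. A picture is of the moment at which its call begins.
- robot.close_job(): hands the job in, once; it reports no verdict.
Trained networks look in a picture, given as the dict that the camera call returned (one of the last four; its "shot" number tells which), for a name from the list of things; names that differ only in an ending like _2 or _b are one class to them, and where a whole thing is asked for, a point or a joint stands for the part that bears it (a point fixed in the world has none). Each returns a list of dicts, best first, with "p" (0 to 1); they miss things now and then, are a little off and sometimes report something else, mostly with a low value. They report only what shows in the picture. A call takes as long as a camera call. They do not tell look-alikes from the thing itself.
- robot.spot_in(name, picture): "extent" ([centre column, centre row, width, height] as shares, 0 to 1, of the picture: columns of its width, rows of its height, round what is visible of it).
- robot.outline_of(name, picture): "mask" (384x512 bool, what is visible of it) and "extent" ([centre column, centre row, width, height] as shares, 0 to 1, of the picture: columns of its width, rows of its height, round what is visible of it).
The state is a dict: "t": time; "joint_pos": joint angles; "qvel": joint speeds; "joint_efforts": joint torques, N m; "eef_pos": TCP position; "tcp_rot": TCP orientation; "ft_force": force on the tool from outside, world axes, zero at the start; "torque": the same for the moment, N m; "width": finger opening in m.
Only numpy, scipy, OpenCV 4.12 (cv2) and the standard library are available. Lean on these libraries where they do the work, as an engineer would, in place of code of your own. Each camera call takes 0.05 s, during which the arm holds its last target. There are 200 camera calls.

## Task

Load the sampler tray for the next run: put the three capped samples into it, each standing upright in its own collar (slim vial in the small round collar, wide jar in the large round one, square bottle in the square one). Keep the samples upright throughout, set them down rather than dropping them, and leave the three open empty containers standing where they are.

Things in the scene. Friction and masses are not known exactly. Their poses are not given: they have to be found in the camera images.
- sample_vial: Capped sample vial: slim upright cylinder of milky plastic, 32 mm diameter, 66 mm tall including its white screw cap (the top 16 mm, same diameter, finely ribbed). 30 to 65 g. Belongs in collar_small. Origin: centre of its underside, z up.
- sample_wide: Capped wide sample jar: upright cylinder of milky plastic, 56 mm diameter, 70 mm tall including its white screw cap (the top 16 mm, same diameter, finely ribbed). 100 to 210 g. Belongs in collar_wide. Origin: centre of its underside, z up.
- sample_square: Capped square sample bottle: milky plastic block, 40 x 40 mm in plan (sides along its x and y), 52 mm tall, with a round white screw cap of 32 mm diameter on top, 70 mm tall in all. 60 to 130 g. Belongs in collar_square. Origin: centre of its underside, z up.
- empty_vial: Look-alike to leave: the same slim vial, 32 mm diameter, without a cap: open at the top, hollow, 56 mm tall. Origin: centre of its underside, z up.
- empty_wide: Look-alike to leave: the same wide jar, 56 mm diameter, without a cap: open at the top, hollow, 58 mm tall. Origin: centre of its underside, z up.
- empty_square: Look-alike to leave: the same square bottle, 40 x 40 mm, without a cap: open at the top, hollow, 56 mm tall. Origin: centre of its underside, z up.
- tray: The sampler tray, fixed to the bench: low cream tray 290 mm long (its x axis) and 100 mm wide (its y axis), floor 4 mm thick, walls 4 mm thick and 14 mm high over the bench, a flat lug at each end. The three grey collars stand on its floor in one row along its x axis, centres 90 mm apart (-90, 0 and +90 mm), in any order. Origin: centre of its underside, on the bench.
- collar_small: Small round grey collar, fixed in the tray: inside diameter 52 mm, outside 60 mm, 12 mm high, open at both ends, so that a vial inside stands on the tray floor. Origin: centre of its underside, on the tray floor, 4 mm above the bench.
- collar_wide: Large round grey collar, fixed in the tray: inside diameter 76 mm, outside 84 mm, 12 mm high, open at both ends. Origin: centre of its underside, on the tray floor, 4 mm above the bench.
- collar_square: Square grey collar, fixed in the tray: inside 60 x 60 mm (the square bottle fits at any turn), outside 68 x 68 mm, 12 mm high, open at both ends. Origin: centre of its underside, on the tray floor, 4 mm above the bench.
Not all that is in view belongs to the job. Leave any purple look-alike of the empty_vial alone.

How it is judged (in metres and radians):
At the end, for the whole second after the job is handed in: Each capped sample stands upright (within 0.1 rad) and at rest on the tray floor inside its own collar: centre within 12 mm of the collar's (14 mm for the square bottle) and underside less than 5 mm above the collar's underside. The three open empties are upright within 30 mm of where they began (horizontal distance between sample_vial and collar_small below 0.012 m and z of sample_vial in the frame of collar_small below 0.005 m and angle between each of sample_vial, sample_wide, sample_square, empty_vial, empty_wide, empty_square's own z axis and vertical below 0.1 rad and linear speed of each of sample_vial, sample_wide, sample_square below 0.02 m/s and horizontal distance between sample_wide and collar_wide below 0.012 m and z of sample_wide in the frame of collar_wide below 0.005 m and horizontal distance between sample_square and collar_square below 0.014 m and z of sample_square in the frame of collar_square below 0.005 m and distance of each of empty_vial, empty_wide, empty_square from where it was at the start of the episode below 0.03 m); the robot touches nothing.
It fails at once if a capped sample is tipped more than 0.6 rad (angle between any of sample_vial, sample_wide, sample_square's own z axis and vertical above 0.6 rad).
It fails at once if a capped sample is let go in the air, its underside more than 40 mm above the bench ((height (world z) of sample_vial above 0.04 m and contact force between sample_vial and the fingers below 0.02 N) or (height (world z) of sample_wide above 0.04 m and contact force between sample_wide and the fingers below 0.02 N) or (height (world z) of sample_square above 0.04 m and contact force between sample_square and the fingers below 0.02 N)).
It fails at once if an open empty is moved more than 30 mm or knocked over ((distance of empty_vial from where it was at the start of the episode above 0.03 m or angle between empty_vial's own z axis and vertical above 0.5 rad) or (distance of empty_wide from where it was at the start of the episode above 0.03 m or angle between empty_wide's own z axis and vertical above 0.5 rad) or (distance of empty_square from where it was at the start of the episode above 0.03 m or angle between empty_square's own z axis and vertical above 0.5 rad)).
It also fails if it takes over 90 s, if anything falls off the work surface, if the arm or the gripper's body presses on something with over 40 N, if the wrist force passes 120 N, or if a joint passes its speed limit or range.

## Working session

There is one attempt and no reset: what is moved stays moved. The work goes in short steps, Python scripts to look and compute and a tool call to move; the robot and the scene stay as the last step left them, time stands still between calls to the robot, and variables do not carry over. Pictures are saved under pics/ and viewed, about 12 in all and at most 16, crops included, and the job is handed in when it is done.

Besides the shell and the picture viewer there is one more tool, called after "Call:" as name(argument=value, ...) on one line, values as JSON. play_rows: Moves the arm, as the interface text tells. Its arguments: {"type":"object","properties":{"moves":{"type":"array","items":{"type":"array"}},"grip_force":{"type":"number"}},"required":["moves"]}

```bash
ls; mkdir -p pics; python3 - <<'E'
from plant import robot
import cv2,pickle
s=robot.get_state()
for k,v in s.items(): print(k,v)
for n in("top","side"):
    d=robot.get_image(n); cv2.imwrite(f"pics/{n}0.png",d["img"]); pickle.dump(d,open(f"{n}0.pkl","wb"))
    print(n,d["camera_matrix"],d["dist"],d["world_from_camera"])
    for o in["sample_vial","sample_wide","sample_square","tray","collar_small","collar_wide","collar_square","empty_vial","empty_wide","empty_square"]:
        r=robot.spot_in(o,d)
        print(o,[(round(x["p"],2),[round(x["extent"][0]*512),round(x["extent"][1]*384),round(x["extent"][2]*512),round(x["extent"][3]*384)]) for x in r[:4]])
E
```

```text
pics
t 0.0
joint_pos [-70.90257293  23.95046193  -0.5904038   92.48694529   0.26820394
  63.63787685  -3.03677164]
qvel [ 0.00827716 -0.01029031 -0.06129662  0.03317095 -0.05523698  0.02259457
  0.07419482]
joint_efforts [ 5.90819072e-04 -8.64437556e+01  6.78689964e-01 -4.34901416e+01
  1.90349563e-02  7.63584656e-03  1.43575579e-05]
eef_pos [0.22868369 0.58127066 0.23062344]
tcp_rot [-1.79926223e+02  4.40395203e-03  1.58524780e+02]
ft_force [-0.03182497  0.77189368 -0.40540791]
torque [ 0.0222319  -0.00284963  0.04600667]
width 0.08540771209972196
top [[497.74644546   0.         257.11544909]
 [  0.         497.74644546 182.04870761]
 [  0.           0.           1.        ]] [0.06895419 0.         0.         0.         0.        ] [[-1.57834942e-03 -9.92365144e-01  1.23324487e-01  4.21319840e-01]
 [-9.99928315e-01  1.02451038e-04 -1.19730272e-02 -5.44713541e-02]
 [ 1.18689801e-02 -1.23334544e-01 -9.92294169e-01  1.00724425e+00]
 [ 0.00000000e+00  0.00000000e+00  0.00000000e+00  1.00000000e+00]]
sample_vial [(0.69, [229, 229, 17, 18])]
sample_wide [(0.57, [401, 162, 35, 37])]
sample
[... 754 characters left out ...]
.0080895  -0.70894905 -0.70521331  0.75650421]
 [ 0.          0.          0.          1.        ]]
sample_vial [(0.72, [274, 215, 13, 25]), (0.17, [233, 173, 19, 31])]
sample_wide [(0.96, [260, 125, 16, 26]), (0.62, [244, 318, 30, 35])]
sample_square [(0.78, [231, 173, 13, 29])]
tray [(0.8, [203, 308, 157, 89])]
collar_small [(0.55, [246, 320, 31, 32])]
collar_wide [(0.78, [201, 305, 42, 39])]
collar_square [(0.57, [162, 295, 38, 36]), (0.51, [254, 143, 11, 20])]
empty_vial [(0.78, [257, 144, 10, 18]), (0.73, [222, 151, 12, 21]), (0.49, [233, 134, 14, 18])]
empty_wide [(0.95, [298, 156, 21, 29]), (0.46, [275, 214, 14, 25])]
empty_square [(0.57, [221, 198, 20, 24]), (0.2, [201, 305, 44, 44])]
```

```bash
python3 - <<'E'
import cv2
a=cv2.imread("pics/top0.png"); cv2.imwrite("pics/top0b.png",cv2.resize(a,(800,600),interpolation=2))
a=cv2.imread("pics/side0.png"); cv2.imwrite("pics/side0b.png",cv2.resize(a,(800,600),interpolation=2))
E
```

```text
(no output)
```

View pics/top0b.png

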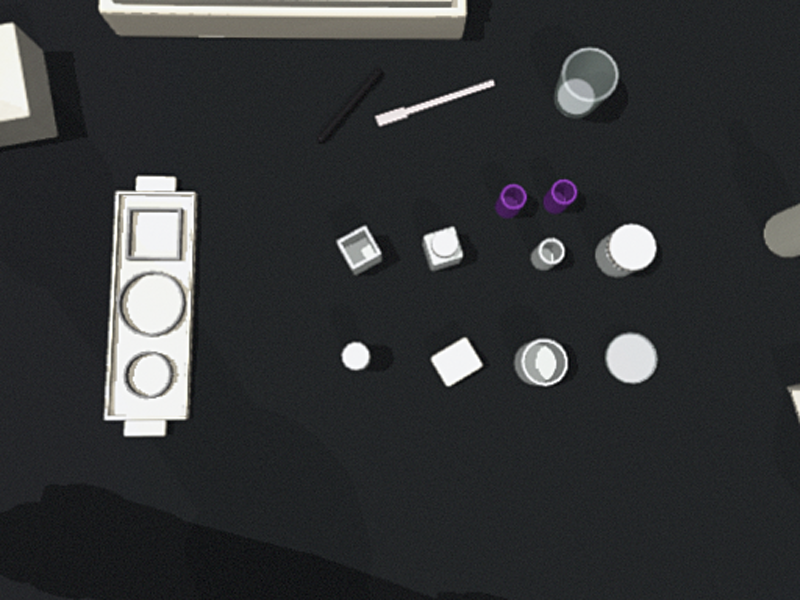

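View pics/side0b.png

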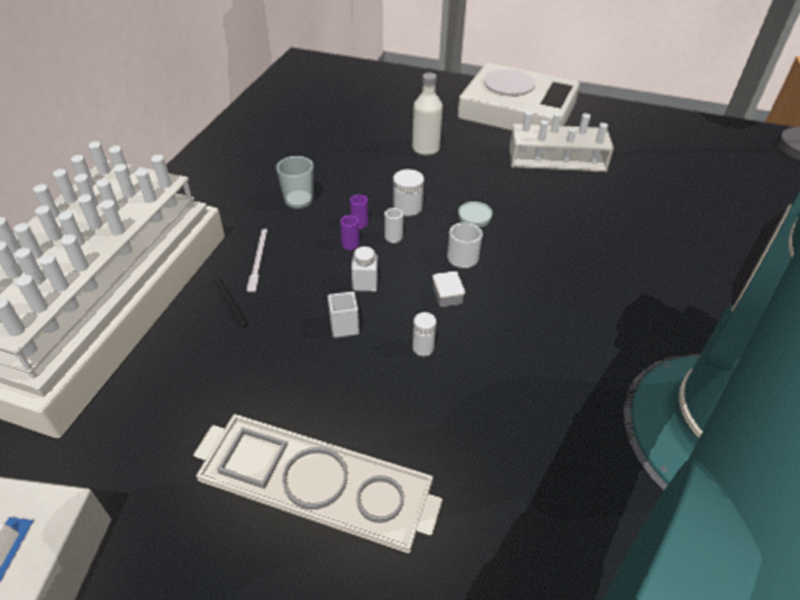

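Top view (800 px scale): the tray is at (150,305), with square, wide and small collars at (156,235), (153,303) and (151,375). The capped square is at (444,243), the capped jar at (633,247) and the capped vial at (356,356). The empties are at (360,250), (550,252) and (543,362), with two purple distractors above them.

```bash
cat > h.py <<'E'
import numpy as np,cv2,pickle
def cloud(d):
    z=d["range_z"]; h,w=z.shape; v,u=np.mgrid[:h,:w]
    p=cv2.undistortPoints(np.stack([u,v],-1).reshape(-1,1,2).astype(np.float64),d["camera_matrix"],d["dist"]).reshape(h,w,2)
    c=np.concatenate([p*z[...,None],z[...,None]],-1); T=d["world_from_camera"]
    c=c@T[:3,:3].T+T[:3,3]; c[z==0]=np.nan; return c
def toppts(c,xy,r,zlo,zhi):
    m=(np.hypot(c[...,0]-xy[0],c[...,1]-xy[1])<r)&(c[...,2]>zlo)&(c[...,2]<zhi); return c[m]
E
python3 - <<'E'
from h import *
np.set_printoptions(precision=4,suppress=True)
C={}
for n in("top","side"):
    d=pickle.load(open(n+"0.pkl","rb")); C[n]=cloud(d)
c=C["top"]
g=lambda u,v:c[int(round(v*.64)),int(round(u*.64))]
things=dict(vial=(356,356,.066,.016),wide=(633,247,.070,.028),sq=(444,243,.070,.016),evial=(550,252,.056,.016),ewide=(543,362,.058,.028),esq=(360,250,.056,.028),pur1=(513,197,.056,.016),pur2=(564,193,.056,.016))
print("tray floor",g(156,235),g(153,303),g(151,375),"bench",g(250,300))
for k,(u,v,h,r) in things.items():
    row,col=int(v*.64),int(u*.64); reg=c[row-22:row+22,col-22:col+22].reshape(-1,3); m=reg[reg[:,2]>h-.008]
    m=m[m[:,2]<h+.01]
    xy=np.median(m[:,:2],0)
    for n in C:
        q=toppts(C[n],xy,r*1.3+.006,h-.007,h+.01)
        if len(q)<5: print(k,n,len(q)); continue
        (x,y),R=cv2.minEnclosingCircle(q[:,:2].astype(np.float32)); rc=cv2.minAreaRect(q[:,:2].astype(np.float32))
        print(k,n,len(q),"circ",np.array([x,y,R]),"mean",q.mean(0),"rect",np.array(rc[0]),np.array(rc[1]),round(rc[2],1))
# collars
q=toppts(c,np.nanmean([g(153,303)],0)[:2],.2,.009,.025)
t=pickle.load(open("top0.pkl","rb"))["img"]
for n in C:
    q=toppts(C[n],g(153,303)[:2],.18,.002,.012);rc=cv2.minAreaRect(q[:,:2].astype(np.float32)); print("tray",n,len(q),rc)
for k,(u,v,r) in dict(sq=(156,235,.045),wide=(153,303,.042),small=(151,375,.032)).items():
    for n in C:
        q=toppts(C[n],g(u,v)[:2],r,.012,.02)
        if len(q)<8: print(k,n,len(q));continue
        (x,y),R=cv2.minEnclosingCircle(q[:,:2].astype(np.float32));rc=cv2.minAreaRect(q[:,:2].astype(np.float32))
        print(k,n,len(q),np.array([x,y,R]),q.mean(0),rc)
E
```

```text
tray floor [0.6106 0.2502 0.0086] [0.5217 0.2518 0.0057] [0.4304 0.2494 0.0078] bench [0.5259 0.1294 0.0031]
vial top 228 circ [ 0.4513 -0.0104  0.0165] mean [ 0.4513 -0.0104  0.0671] rect [ 0.4513 -0.01  ] [0.032  0.0301] 90.0
vial side 144 circ [ 0.451  -0.0124  0.0178] mean [ 0.4518 -0.0091  0.0669] rect [ 0.4517 -0.0114] [0.0327 0.0318] 62.9
wide top 714 circ [ 0.585  -0.3463  0.0292] mean [ 0.5846 -0.3452  0.0704] rect [ 0.5847 -0.3459] [0.057  0.0549] 79.5
wide side 210 circ [ 0.5824 -0.349   0.0306] mean [ 0.5829 -0.3441  0.0716] rect [ 0.5833 -0.3481] [0.0564 0.0549] 76.0
sq top 226 circ [ 0.5878 -0.1182  0.0165] mean [ 0.5877 -0.1181  0.0705] rect [ 0.5882 -0.1183] [0.031  0.0319] 46.7
sq side 113 circ [ 0.5874 -0.1201  0.0178] mean [ 0.5874 -0.117   0.0709] rect [ 0.588  -0.1192] [0.0306 0.0301] 64.4
evial top 94 circ [ 0.5816 -0.2499  0.017 ] mean [ 0.5822 -0.2501  0.0555] rect [ 0.5816 -0.2506] [0.0317 0.0312] 18.2
evial side 73 circ [ 0.5814 -0.2534  0.018 ] mean [ 0.5812 -0.2526  0.0553] rect [ 0.5813 -0.2537] [0.0294 0.0344] 7.9
ewide top 171 circ [ 0.4447 -0.2382  0.0
[... 1450 characters left out ...]
963541031), 89.87516784667969)
wide top 279 [0.5218 0.2517 0.042 ] [0.5239 0.2531 0.0166] ((0.5217734575271606, 0.25169944763183594), (0.08162029832601547, 0.08218467235565186), 0.05823465436697006)
wide side 280 [0.5217 0.2515 0.0418] [0.5215 0.2556 0.0166] ((0.5214158296585083, 0.25137782096862793), (0.08108056336641312, 0.08115623146295547), 23.111597061157227)
small top 194 [0.4313 0.2517 0.0301] [0.4313 0.2508 0.0164] ((0.431486040353775, 0.25166019797325134), (0.05859632045030594, 0.05628405138850212), 89.66345977783203)
small side 224 [0.432  0.2503 0.0307] [0.432  0.2518 0.0168] ((0.43191292881965637, 0.2503328323364258), (0.05865751579403877, 0.05925358831882477), 71.08238983154297)
```

```bash
cat > go.py <<'E'
# usage: go.py x y z yaw [x y z yaw ...] : tool-frame turn/shift from the measured pose
import sys,numpy as np
from scipy.spatial.transform import Rotation as R
from plant import robot
s=robot.get_state(); p=np.array(s["eef_pos"]); r=R.from_euler("xyz",s["tcp_rot"],degrees=True)
print("t",round(s["t"],2),"pos",p.round(4),"rot",np.round(s["tcp_rot"],2),"w",round(s["width"],4),"F",np.round(s["ft_force"],1),"q",np.round(s["joint_pos"],0))
a=np.array(sys.argv[1:],float).reshape(-1,4)
for x,y,z,yaw in a:
    t=R.from_euler("xyz",[180,0,yaw],degrees=True)
    print((r.inv()*t).as_rotvec(degrees=True).round(1).tolist(), r.inv().apply(np.array([x,y,z])-p).round(4).tolist())
E
python3 go.py .45 .30 .2 180 .4512 -.011 .13 180
python3 - <<'E'
from h import *
for n in("top","side"):
    c=cloud(pickle.load(open(n+"0.pkl","rb")))
    q=toppts(c,(.5877,-.1187),.031,.045,.057); print(n,len(q),cv2.minAreaRect(q[:,:2].astype(np.float32)))
E
```

```text
t 1.1 pos [0.2288 0.5816 0.2312] rot [-179.99    0.    158.53] w 0.0854 F [ 0.1 -0.   0.2] q [-71.  24.  -1.  92.   0.  64.  -3.]
[-0.0, 0.0, -21.5] [-0.3089, -0.1811, 0.0313]
[-0.0, 0.0, -21.5] [-0.4239, -0.47, 0.1013]
top 184 ((0.5878700017929077, -0.11784537136554718), (0.04025404155254364, 0.04027586802840233), 15.453360557556152)
side 101 ((0.5876079797744751, -0.11869914084672928), (0.03981172293424606, 0.04261397570371628), 20.99205207824707)
```

Call:
play_rows(moves=[[[0,0,-5],[-0.05,-0.03,0.005],0.0854],[[0,0,-10],[-0.1,-0.06,0.01],0.0854],[[0,0,-16],[-0.155,-0.09,0.015],0.0854],[[0,0,-21.5],[-0.205,-0.12,0.02],0.0854],[[0,0,-21.5],[-0.26,-0.15,0.025],0.0854],[[0,0,-21.5],[-0.309,-0.181,0.031],0.0854],[[0,0,-21.5],[-0.33,-0.235,0.035],0.0854],[[0,0,-21.5],[-0.352,-0.29,0.04],0.0854]], grip_force=40)

```text
t: 2.1
eef_pos: [0.4503, 0.181, 0.1912]
tcp_rot: [180.0, 0.0, -180.0]
ft_force: [1.5, -0.1, -0.5]
width: 0.0852
```

```bash
python3 go.py .4512 -.011 .14 180 .4512 -.011 .022 180
```

```text
t 2.1 pos [0.4503 0.181  0.1912] rot [ 1.8000e+02  2.0000e-02 -1.7999e+02] w 0.0852 F [ 1.5 -0.1 -0.5] q [-32.  12.   7. 114.  -2.  53.  66.]
[0.0, 0.0, 0.0] [-0.0009, -0.192, 0.0512]
[0.0, 0.0, 0.0] [-0.0008, -0.192, 0.1692]
```

Call:
play_rows(moves=[[[0,0,0],[0,-0.06,0.015],0.0854],[[0,0,0],[0,-0.12,0.035],0.0854],[[0,0,0],[-0.001,-0.17,0.051],0.0854],[[0,0,0],[-0.001,-0.192,0.051],0.0854],[[0,0,0],[-0.001,-0.192,0.051],0.0854],[[0,0,0],[-0.001,-0.192,0.09],0.0854],[[0,0,0],[-0.001,-0.192,0.13],0.0854],[[0,0,0],[-0.001,-0.192,0.16],0.0854]])

```text
t: 3.1
eef_pos: [0.4512, -0.0098, 0.0299]
tcp_rot: [180.0, 0.0, -179.9]
ft_force: [1.1, 0.1, -0.2]
width: 0.0857
```

```bash
python3 go.py  .4512 -.011 .025 180
```

```text
t 3.1 pos [ 0.4512 -0.0098  0.0299] rot [ 179.98    0.   -179.91] w 0.0857 F [ 1.1  0.1 -0.2] q [-12.  26.  11. 125. -10.  30.  96.]
[0.0, 0.0, 0.1] [0.0, -0.0012, 0.0049]
```

Call:
play_rows(moves=[[[0,0,0],[0,-0.001,0.005],0.07],[[0,0,0],[0,-0.001,0.005],0.05],[[0,0,0],[0,-0.001,0.005],0.035],[[0,0,0],[0,-0.001,0.005],0.025],[[0,0,0],[0,-0.001,0.005],0.02],[[0,0,0],[0,-0.001,0.005],0.02],[[0,0,0],[0,-0.001,0.005],0.02],[[0,0,0],[0,-0.001,0.005],0.02]])

```text
t: 4.1
eef_pos: [0.4521, -0.0105, 0.0262]
tcp_rot: [180.0, 0.1, -179.9]
ft_force: [-2.3, 0.2, 9.5]
width: 0.0314
```

```bash
python3 go.py  .4512 -.011 .14 180 .4315 .251 .14 180 .4315 .251 .033 180
```

```text
t 4.1 pos [ 0.4521 -0.0105  0.0262] rot [ 1.7995e+02  1.2000e-01 -1.7990e+02] w 0.0314 F [-2.3  0.2  9.5] q [-12.  26.  11. 125. -10.  30.  97.]
[0.0, 0.1, 0.1] [0.0007, -0.0004, -0.1138]
[0.0, 0.1, 0.1] [0.0199, 0.2617, -0.1137]
[0.0, 0.1, 0.1] [0.0201, 0.2616, -0.0067]
```

Call:
play_rows(moves=[[[0,0,0],[0,0,-0.02],0.02],[[0,0,0],[0,0,-0.05],0.02],[[0,0,0],[0,0.01,-0.08],0.02],[[0,0,0],[0.003,0.04,-0.1],0.02],[[0,0,0],[0.006,0.08,-0.113],0.02],[[0,0,0],[0.01,0.13,-0.113],0.02],[[0,0,0],[0.014,0.18,-0.113],0.02],[[0,0,0],[0.018,0.225,-0.113],0.02]])

```text
t: 5.1
eef_pos: [0.4333, 0.2163, 0.1404]
tcp_rot: [179.9, 0.2, -179.9]
ft_force: [0.9, -0.7, -0.6]
width: 0.0308
```

```bash
python3 go.py .4315 .251 .14 180 .4315 .251 .035 180; python3 - <<'E'
from plant import robot; import cv2
d=robot.get_image("side"); cv2.imwrite("pics/s1.png",cv2.resize(d["img"][130:370,100:400],(750,600)))
E
```

```text
t 5.1 pos [0.4333 0.2163 0.1404] rot [ 179.89    0.2  -179.88] w 0.0308 F [ 0.9 -0.7 -0.6] q [-37.  16.   8. 117.  -3.  46.  63.]
[0.1, 0.2, 0.1] [0.0017, 0.0347, 0.0005]
[0.1, 0.2, 0.1] [0.0021, 0.0345, 0.1055]
```

View pics/s1.png

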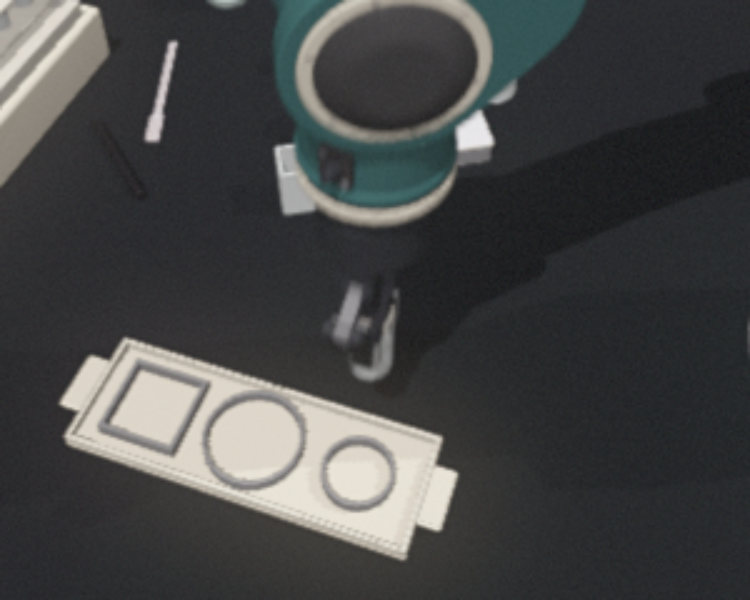

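The vial is gripped upright at about (370,350) in the crop. Now lower it into the small collar.

Call:
play_rows(moves=[[[0,0,0],[0.001,0.025,0.005],0.02],[[0,0,0],[0.002,0.0345,0.02],0.02],[[0,0,0],[0.002,0.0345,0.05],0.02],[[0,0,0],[0.002,0.0345,0.075],0.02],[[0,0,0],[0.002,0.0345,0.09],0.02],[[0,0,0],[0.002,0.0345,0.1],0.02],[[0,0,0],[0.002,0.0345,0.105],0.02],[[0,0,0],[0.002,0.0345,0.107],0.02]])

```text
t: 6.15
eef_pos: [0.4306, 0.2569, 0.0337]
tcp_rot: [179.8, 0.2, -179.6]
ft_force: [-0.1, -0.4, -1.0]
width: 0.0309
```

```bash
python3 go.py .432 .251 .030 180
```

```text
t 6.15 pos [0.4306 0.2569 0.0337] rot [ 179.76    0.23 -179.59] w 0.0309 F [-0.1 -0.4 -1. ] q [-39.  28.   5. 118.  -5.  34.  60.]
[0.2, 0.2, 0.4] [-0.0013, -0.006, 0.0037]
```

Call:
play_rows(moves=[[[0,0,0],[-0.001,-0.003,0],0.02],[[0,0,0],[-0.001,-0.006,0],0.02],[[0,0,0],[-0.001,-0.006,0.002],0.02],[[0,0,0],[-0.001,-0.006,0.003],0.02],[[0,0,0],[-0.001,-0.006,0.004],0.02],[[0,0,0],[-0.001,-0.006,0.004],0.02]])

```text
t: 6.9
eef_pos: [0.4318, 0.2511, 0.0302]
tcp_rot: [179.8, 0.2, -179.6]
ft_force: [-3.3, -2.6, 13.6]
width: 0.0311
```

```bash
python3 go.py .432 .251 .029 180
```

```text
t 6.9 pos [0.4318 0.2511 0.0302] rot [ 179.75    0.24 -179.59] w 0.0311 F [-3.3 -2.6 13.6] q [-38.  28.   5. 118.  -5.  33.  61.]
[0.2, 0.2, 0.4] [-0.0002, -0.0001, 0.0012]
```

Call:
play_rows(moves=[[[0,0,0],[0,0,0],0.04],[[0,0,0],[0,0,0],0.055],[[0,0,0],[0,0,0],0.065],[[0,0,0],[0,0,0],0.065],[[0,0,0],[0,0,-0.03],0.065],[[0,0,0],[0,0,-0.08],0.065],[[0,0,0],[0,0,-0.12],0.0854],[[0,0,0],[0,0,-0.12],0.0854]])

```text
t: 7.9
eef_pos: [0.4325, 0.2514, 0.1529]
tcp_rot: [179.6, 0.5, -179.6]
ft_force: [-0.3, -0.2, -0.1]
width: 0.0855
```

```bash
python3 - <<'E'
from plant import robot; import cv2
d=robot.get_image("side"); cv2.imwrite("pics/s2.png",cv2.resize(d["img"][230:370,130:300],(729,600)))
E
python3 go.py .5877 -.1185 .15 197
```

```text
t 7.95 pos [0.4317 0.2509 0.1512] rot [ 179.67    0.34 -179.59] w 0.0854 F [ 0.4  0.3 -0.2] q [-39.  17.   7. 115.  -3.  48.  59.]
[0.3, 0.4, -16.6] [-0.1533, -0.3705, -0.0]
```

View pics/s2.png

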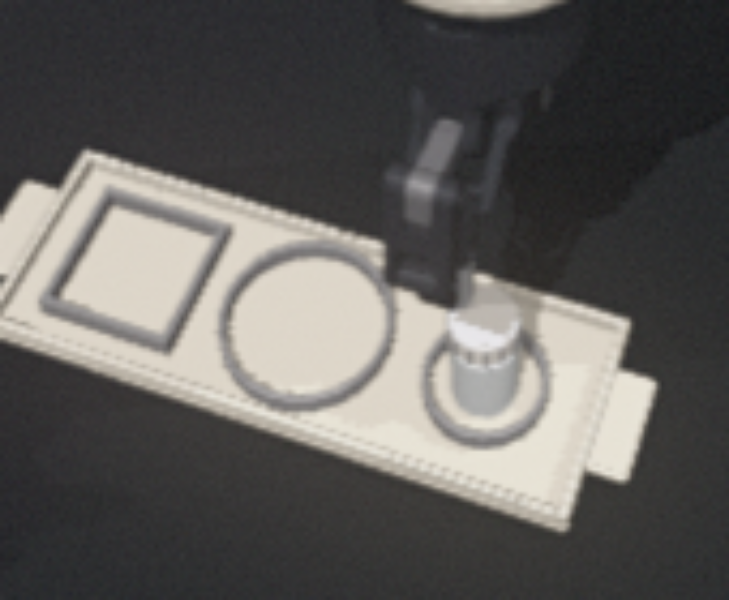

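The vial stands upright in the middle of the small collar, at about (487,370) in the crop. Next is the square bottle.

Call:
play_rows(moves=[[[0,0,-4],[-0.022,-0.053,0],0.0854],[[0,0,-8],[-0.044,-0.106,0],0.0854],[[0,0,-12],[-0.066,-0.159,0],0.0854],[[0,0,-16],[-0.088,-0.212,0],0.0854],[[0.2,0.3,-16.6],[-0.11,-0.265,0],0.0854],[[0.2,0.3,-16.6],[-0.132,-0.318,0],0.0854],[[0.3,0.4,-16.6],[-0.1533,-0.3705,0],0.0854],[[0.3,0.4,-16.6],[-0.1533,-0.3705,0],0.0854]])

```text
t: 8.95
eef_pos: [0.5874, -0.1232, 0.1482]
tcp_rot: [-179.9, -0.2, -163.3]
ft_force: [-0.3, 1.1, -0.8]
width: 0.0854
```

```bash
python3 go.py .5877 -.1185 .15 197 .5877 -.1185 .022 197
```

```text
t 8.95 pos [ 0.5874 -0.1232  0.1482] rot [-1.7991e+02 -1.6000e-01 -1.6332e+02] w 0.0854 F [-0.3  1.1 -0.8] q [ -1.  27.  13. 101.  -7.  53. 122.]
[-0.1, -0.2, -0.3] [-0.0016, 0.0045, -0.0018]
[-0.1, -0.2, -0.3] [-0.002, 0.0047, 0.1262]
```

Call:
play_rows(moves=[[[0,0,0],[-0.002,0.0045,0],0.0854],[[0,0,0],[-0.002,0.0045,0.03],0.0854],[[0,0,0],[-0.002,0.0045,0.05],0.0854],[[0,0,0],[-0.002,0.0045,0.05],0.0854]])

```text
t: 9.45
eef_pos: [0.5868, -0.1169, 0.0965]
tcp_rot: [180.0, -0.3, -163.2]
ft_force: [-0.4, 0.5, 0.2]
width: 0.0853
```

```bash
python3 go.py .5877 -.1185 .021 197
```

```text
t 9.45 pos [ 0.5868 -0.1169  0.0965] rot [ 180.     -0.33 -163.22] w 0.0853 F [-0.4  0.5  0.2] q [ -1.  31.  12. 103.  -8.  48. 122.]
[0.0, -0.3, -0.2] [-0.0008, -0.0018, 0.0755]
```

Call:
play_rows(moves=[[[0,-0.3,0],[-0.001,-0.002,0.03],0.0854],[[0,-0.3,0],[-0.001,-0.002,0.055],0.0854],[[0,-0.3,0],[-0.001,-0.002,0.07],0.0854],[[0,-0.3,0],[-0.001,-0.002,0.0755],0.07],[[0,-0.3,0],[-0.001,-0.002,0.0755],0.055],[[0,-0.3,0],[-0.001,-0.002,0.0755],0.045],[[0,-0.3,0],[-0.001,-0.002,0.0755],0.035],[[0,-0.3,0],[-0.001,-0.002,0.0755],0.03]])

```text
t: 10.45
eef_pos: [0.5885, -0.1188, 0.022]
tcp_rot: [-180.0, 0.0, -163.2]
ft_force: [-1.1, 0.6, 6.0]
width: 0.0393
```

Call:
play_rows(moves=[[[0,0,0],[0,0,0],0.03],[[0,0,0],[0,0,0],0.03],[[0,0,0],[0,0,0],0.03]])

```text
t: 10.82
eef_pos: [0.5884, -0.1188, 0.022]
tcp_rot: [-180.0, 0.0, -163.2]
ft_force: [-1.1, -0.1, 0.9]
width: 0.0393
```

```bash
python3 go.py .5877 -.1185 .14 197  .6115 .250 .15 180
```

```text
t 10.82 pos [ 0.5884 -0.1188  0.022 ] rot [-1.7998e+02  4.0000e-02 -1.6323e+02] w 0.0393 F [-1.1 -0.1  0.9] q [  0.  37.  11. 104. -10.  40. 123.]
[-0.0, 0.0, -0.2] [0.0005, 0.0004, -0.118]
[-0.0, 0.0, 16.8] [-0.1286, 0.3464, -0.128]
```

Call:
play_rows(moves=[[[0,0,0],[0,0,-0.02],0.03],[[0,0,0],[0,0,-0.06],0.03],[[0,0,0],[0,0,-0.1],0.03],[[0,0,2],[-0.008,0.02,-0.125],0.03],[[0,0,5],[-0.024,0.065,-0.128],0.03],[[0,0,8],[-0.043,0.115,-0.128],0.03],[[0,0,11],[-0.061,0.165,-0.128],0.03],[[0,0,14],[-0.08,0.215,-0.128],0.03]])

```text
t: 11.82
eef_pos: [0.603, 0.1119, 0.1516]
tcp_rot: [180.0, 0.1, -177.3]
ft_force: [0.5, -0.5, -0.4]
width: 0.0393
```

Call:
play_rows(moves=[[[0,0,2],[-0.015,0.045,0],0.03],[[0,0,3],[-0.024,0.085,0],0.03],[[0,0,3],[-0.028,0.1,0],0.03],[[0,0,3],[-0.028,0.1,0],0.03],[[0,0,3],[-0.028,0.1,0],0.03]])

```text
t: 12.45
eef_pos: [0.6264, 0.2111, 0.1521]
tcp_rot: [-180.0, 0.1, 179.6]
ft_force: [0.5, -1.3, -1.7]
width: 0.0396
```

```bash
python3 go.py .6115 .2505 .035 180
```

```text
t 12.45 pos [0.6264 0.2111 0.1521] rot [-1.7997e+02  1.3000e-01  1.7956e+02] w 0.0396 F [ 0.5 -1.3 -1.7] q [-31.  32.  13.  91.  -8.  57.  74.]
[-0.0, 0.1, -0.4] [0.0155, 0.0393, 0.1171]
```

Call:
play_rows(moves=[[[0,0,0],[0.008,0.02,0],0.03],[[0,0,0],[0.0155,0.0393,0.01],0.03],[[0,0,0],[0.0155,0.0393,0.04],0.03],[[0,0,0],[0.0155,0.0393,0.07],0.03],[[0,0,0],[0.0155,0.0393,0.095],0.03],[[0,0,0],[0.0155,0.0393,0.11],0.03],[[0,0,0],[0.0155,0.0393,0.117],0.03],[[0,0,0],[0.0155,0.0393,0.117],0.03]])

```text
t: 13.45
eef_pos: [0.6115, 0.2507, 0.0351]
tcp_rot: [-180.0, 0.1, 179.6]
ft_force: [0.9, -0.4, 0.3]
width: 0.0392
```

```bash
python3 go.py .6115 .2505 .0255 180
```

```text
t 13.45 pos [0.6115 0.2507 0.0351] rot [-1.7997e+02  1.3000e-01  1.7957e+02] w 0.0392 F [ 0.9 -0.4  0.3] q [-33.  41.  11.  95. -10.  46.  72.]
[-0.0, 0.1, -0.4] [-0.0, -0.0002, 0.0096]
```

Call:
play_rows(moves=[[[0,0,0],[0,0,0.004],0.03],[[0,0,0],[0,0,0.007],0.03],[[0,0,0],[0,0,0.009],0.03],[[0,0,0],[0,0,0.0096],0.03],[[0,0,0],[0,0,0.0096],0.03]])

```text
t: 14.08
eef_pos: [0.6116, 0.2508, 0.026]
tcp_rot: [-180.0, 0.1, 179.6]
ft_force: [-2.4, -0.4, 6.2]
width: 0.0395
```

Call:
play_rows(moves=[[[0,0,0],[0,0,0],0.045],[[0,0,0],[0,0,0],0.055],[[0,0,0],[0,0,0],0.065],[[0,0,0],[0,0,0],0.07],[[0,0,0],[0,0,-0.03],0.07],[[0,0,0],[0,0,-0.08],0.07],[[0,0,0],[0,0,-0.125],0.0854],[[0,0,0],[0,0,-0.125],0.0854]])

```text
t: 15.08
eef_pos: [0.613, 0.2514, 0.1549]
tcp_rot: [179.9, 0.5, 179.6]
ft_force: [-0.1, 0.6, -0.9]
width: 0.0853
```

```bash
python3 go.py .5845 -.3475 .15 180 .5845 -.3475 .15 270
```

```text
t 15.07 pos [0.613  0.2514 0.1549] rot [179.86   0.45 179.56] w 0.0853 F [-0.1  0.6 -0.9] q [-34.  32.  13.  91.  -8.  57.  71.]
[0.1, 0.5, -0.4] [0.0239, -0.5991, 0.0032]
[-0.2, 0.5, -90.4] [0.0239, -0.5991, 0.0032]
```

Call:
play_rows(moves=[[[0,0,0],[0,-0.03,0],0.0854],[[0,0,0],[0.004,-0.09,0],0.0854],[[0,0,0],[0.006,-0.15,0],0.0854],[[0,0,0],[0.008,-0.21,0],0.0854],[[0,0,0],[0.01,-0.27,0],0.0854],[[0,0,0],[0.012,-0.33,0],0.0854],[[0,0,0],[0.015,-0.39,0],0.0854],[[0,0,0],[0.018,-0.45,0],0.0854]])

```text
t: 16.08
eef_pos: [0.591, -0.2001, 0.153]
tcp_rot: [179.8, 0.4, 179.6]
ft_force: [1.2, 0.7, 0.4]
width: 0.0857
```

Call:
play_rows(moves=[[[0,0,0],[0,-0.06,0],0.0854],[[0,0,0],[0,-0.12,0],0.0854],[[0,0,0],[0,-0.15,0],0.0854],[[0,0,0],[0,-0.15,0],0.0854],[[0,0,0],[0,-0.15,0],0.0854]])

```text
t: 16.7
eef_pos: [0.5899, -0.3491, 0.1518]
tcp_rot: [179.8, 0.4, 179.6]
ft_force: [-0.8, 0.9, 0.1]
width: 0.0853
```

```bash
python3 go.py .5845 -.3475 .09 180 .5845 -.3475 .02 180
```

```text
t 16.7 pos [ 0.5899 -0.3491  0.1518] rot [179.79   0.38 179.61] w 0.0853 F [-0.8  0.9  0.1] q [ 16.  35.  18.  88. -13.  59. 127.]
[0.2, 0.4, -0.4] [0.0058, 0.0013, 0.0618]
[0.2, 0.4, -0.4] [0.0063, 0.0011, 0.1318]
```

Call:
play_rows(moves=[[[0.2,0.4,-0.4],[0.006,0.001,0.02],0.0854],[[0.2,0.4,-0.4],[0.006,0.001,0.06],0.0854],[[0.2,0.4,-0.4],[0.006,0.001,0.095],0.0854],[[0.2,0.4,-0.4],[0.006,0.001,0.118],0.0854],[[0.2,0.4,-0.4],[0.006,0.001,0.131],0.08],[[0.2,0.4,-0.4],[0.006,0.001,0.131],0.068],[[0.2,0.4,-0.4],[0.006,0.001,0.131],0.058],[[0.2,0.4,-0.4],[0.006,0.001,0.131],0.045]])

```text
t: 17.7
eef_pos: [0.5855, -0.348, 0.0222]
tcp_rot: [-180.0, 0.1, -180.0]
ft_force: [-1.0, 0.3, 6.5]
width: 0.0555
```

Call:
play_rows(moves=[[[0,0,0],[0,0,0],0.045],[[0,0,0],[0,0,0],0.045],[[0,0,0],[0,0,0],0.045]], grip_force=50)

```text
t: 18.08
eef_pos: [0.5855, -0.348, 0.0223]
tcp_rot: [-180.0, 0.1, -180.0]
ft_force: [-0.2, -0.2, 0.7]
width: 0.0552
```

```bash
python3 go.py .5215 -.3475 .15 180 .5216 .2515 .15 180
```

```text
t 18.07 pos [ 0.5855 -0.348   0.0223] rot [-1.7995e+02  9.0000e-02 -1.7999e+02] w 0.0552 F [-0.2 -0.2  0.7] q [ 17.  44.  16.  91. -15.  47. 129.]
[-0.0, 0.1, 0.0] [0.0638, 0.0004, -0.1278]
[-0.0, 0.1, 0.0] [0.0636, 0.5994, -0.1283]
```

Call:
play_rows(moves=[[[0,0,0],[0,0,-0.02],0.045],[[0,0,0],[0,0,-0.06],0.045],[[0,0,0],[0,0,-0.1],0.045],[[0,0,0],[0.002,0.02,-0.125],0.045],[[0,0,0],[0.007,0.065,-0.128],0.045],[[0,0,0],[0.012,0.115,-0.128],0.045],[[0,0,0],[0.018,0.17,-0.128],0.045],[[0,0,0],[0.024,0.225,-0.128],0.045]])

```text
t: 19.08
eef_pos: [0.5611, -0.1214, 0.1515]
tcp_rot: [-180.0, 0.2, 180.0]
ft_force: [0.7, 0.6, -1.5]
width: 0.0549
```

Call:
play_rows(moves=[[[0,0,0],[0.006,0.055,0],0.045],[[0,0,0],[0.012,0.11,0],0.045],[[0,0,0],[0.018,0.165,0],0.045],[[0,0,0],[0.024,0.22,0],0.045],[[0,0,0],[0.03,0.275,0],0.045],[[0,0,0],[0.036,0.32,0],0.045],[[0,0,0],[0.038,0.34,0],0.045],[[0,0,0],[0.038,0.34,0],0.045]])

```text
t: 20.08
eef_pos: [0.5231, 0.2196, 0.1518]
tcp_rot: [-180.0, 0.2, -179.9]
ft_force: [-0.6, -0.8, -2.0]
width: 0.0551
```

```bash
python3 go.py .5225 .2515 .15 180 .5225 .2515 .035 180;  python3 - <<'E'
from plant import robot; import cv2
d=robot.get_image("side"); cv2.imwrite("pics/s3.png",cv2.resize(d["img"][130:370,100:400],(750,600)))
E
```

```text
t 20.07 pos [0.5231 0.2196 0.1518] rot [-179.98    0.2  -179.91] w 0.0551 F [-0.6 -0.8 -2. ] q [-35.  23.  12. 106.  -6.  51.  69.]
[-0.0, 0.2, 0.1] [0.0005, 0.0319, 0.0018]
[-0.0, 0.2, 0.1] [0.0009, 0.0319, 0.1168]
```

View pics/s3.png

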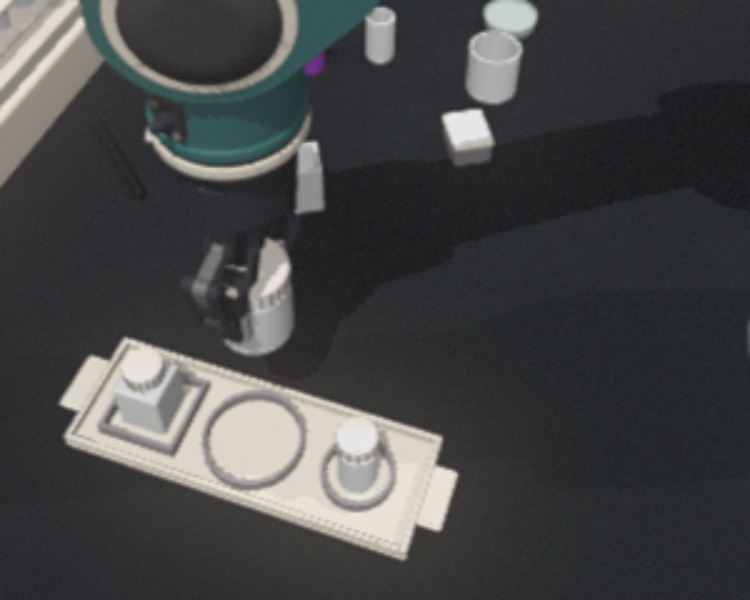

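The square bottle (150,395) and vial (357,450) stand upright in their collars, and the jar is held upright at (265,300). Now lower the jar.

Call:
play_rows(moves=[[[0,0,0],[0.001,0.015,0],0.045],[[0,0,0],[0.001,0.032,0.005],0.045],[[0,0,0],[0.001,0.032,0.035],0.045],[[0,0,0],[0.001,0.032,0.065],0.045],[[0,0,0],[0.001,0.032,0.09],0.045],[[0,0,0],[0.001,0.032,0.108],0.045],[[0,0,0],[0.001,0.032,0.116],0.045],[[0,0,0],[0.001,0.032,0.116],0.045]])

```text
t: 21.12
eef_pos: [0.5229, 0.2501, 0.0356]
tcp_rot: [-179.9, 0.2, 180.0]
ft_force: [-0.3, 0.7, -1.9]
width: 0.055
```

```bash
python3 go.py .5225 .2515 .0258 180
```

```text
t 21.12 pos [0.5229 0.2501 0.0356] rot [-179.94    0.19  179.98] w 0.055 F [-0.3  0.7 -1.9] q [-36.  34.   9. 107.  -8.  39.  68.]
[-0.1, 0.2, -0.0] [0.0004, 0.0014, 0.0098]
```

Call:
play_rows(moves=[[[0,0,0],[0,0.001,0.004],0.045],[[0,0,0],[0,0.001,0.007],0.045],[[0,0,0],[0,0.001,0.009],0.045],[[0,0,0],[0,0.001,0.0098],0.045],[[0,0,0],[0,0.001,0.0098],0.045]])

```text
t: 21.75
eef_pos: [0.523, 0.2511, 0.0262]
tcp_rot: [-179.9, 0.2, 180.0]
ft_force: [-1.4, -1.8, 5.8]
width: 0.055
```

Call:
play_rows(moves=[[[0,0,0],[0,0,0],0.06],[[0,0,0],[0,0,0],0.07],[[0,0,0],[0,0,0],0.08],[[0,0,0],[0,0,0],0.0854],[[0,0,0],[0,0,0],0.0854],[[0,0,0],[0,0,-0.04],0.0854],[[0,0,0],[0,0,-0.1],0.0854],[[0,0,0],[0,0,-0.15],0.0854]])

```text
t: 22.75
eef_pos: [0.5225, 0.2512, 0.1784]
tcp_rot: [-180.0, 0.2, 180.0]
ft_force: [-0.5, 0.3, -0.5]
width: 0.0856
```

Call:
play_rows(moves=[[[0,0,0],[0,0.04,-0.03],0.0854],[[0,0,0],[0,0.09,-0.05],0.0854],[[0,0,0],[0.05,0.14,-0.05],0.0854],[[0,0,0],[0.1,0.18,-0.05],0.0854],[[0,0,0],[0.13,0.22,-0.05],0.0854],[[0,0,0],[0.15,0.25,-0.05],0.0854],[[0,0,0],[0.15,0.25,-0.05],0.0854],[[0,0,0],[0.15,0.25,-0.05],0.0854]])

```text
t: 23.75
eef_pos: [0.3731, 0.5005, 0.2275]
tcp_rot: [-179.9, 0.3, 179.9]
ft_force: [0.1, -0.7, 0.7]
width: 0.0852
```

```bash
python3 go.py; python3 - <<'E'
from plant import robot
from h import *
np.set_printoptions(precision=4,suppress=True)
D={n:robot.get_image(n) for n in("top","side")}
for n in D: cv2.imwrite(f"pics/{n}9.png",cv2.resize(D[n]["img"],(800,600)))
T=dict(vial=(.4315,.2512,.070,.016),wide=(.5218,.2516,.074,.028),sq=(.6115,.250,.074,.016),evial=(.5816,-.251,.056,.016),ewide=(.4446,-.2395,.058,.028),esq=(.5857,-.0138,.056,.028))
for k,(x,y,h,r) in T.items():
    for n in D:
        q=toppts(cloud(D[n]),(x,y),r+.016,h-.007,h+.01)
        if len(q)<5: print(k,n,len(q));continue
        c,R=cv2.minEnclosingCircle(q[:,:2].astype(np.float32)); m=cv2.minAreaRect(q[:,:2].astype(np.float32))
        A=np.c_[q[:,:2]-q[:,:2].mean(0),np.ones(len(q))]; f=np.linalg.lstsq(A,q[:,2],rcond=None)[0]
        print(k,n,len(q),"off mm",((np.array(m[0])-[x,y])*1000).round(1),"R",round(R,4),"z",f[2].round(4),"tilt",f[:2].round(3))
E
```

```text
t 23.75 pos [0.3731 0.5005 0.2275] rot [-179.93    0.25  179.93] w 0.0852 F [ 0.1 -0.7  0.7] q [-61.  24.   7.  93.  -3.  63.  36.]
vial top 251 off mm [0.3 1.4] R 0.0168 z 0.0711 tilt [-0.007  0.051]
vial side 0
wide top 758 off mm [-0.2  0.6] R 0.0295 z 0.0749 tilt [0.003 0.013]
wide side 0
sq top 243 off mm [0.4 2.4] R 0.0169 z 0.0749 tilt [0.002 0.049]
sq side 0
evial top 95 off mm [0.2 0.9] R 0.0171 z 0.0556 tilt [-0.02  -0.018]
evial side 6 off mm [  4.6 -15. ] R 0.0067 z 0.0591 tilt [-0.097  0.565]
ewide top 164 off mm [-0.7  1.7] R 0.0277 z 0.0578 tilt [0.005 0.001]
ewide side 0
esq top 150 off mm [-0.2  0.9] R 0.0273 z 0.0561 tilt [ 0.007 -0.004]
esq side 0
```

View pics/side9.png

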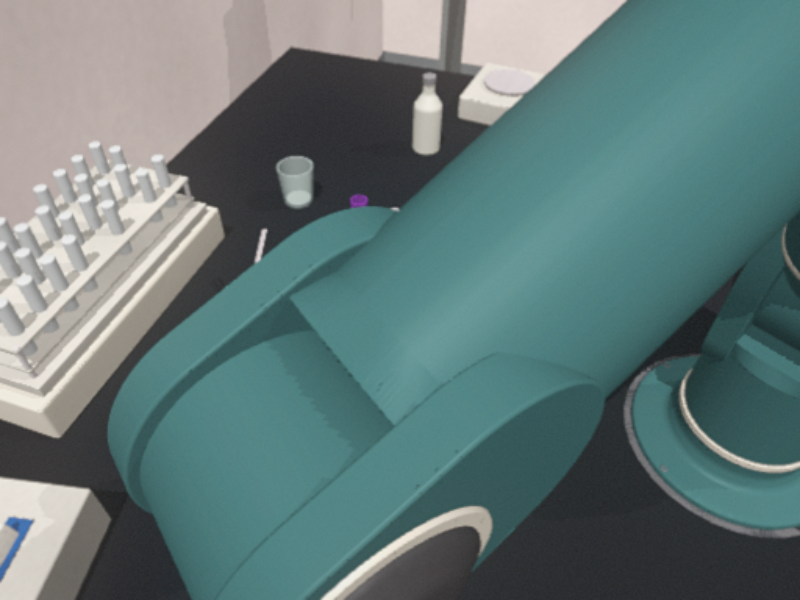

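View pics/top9.png

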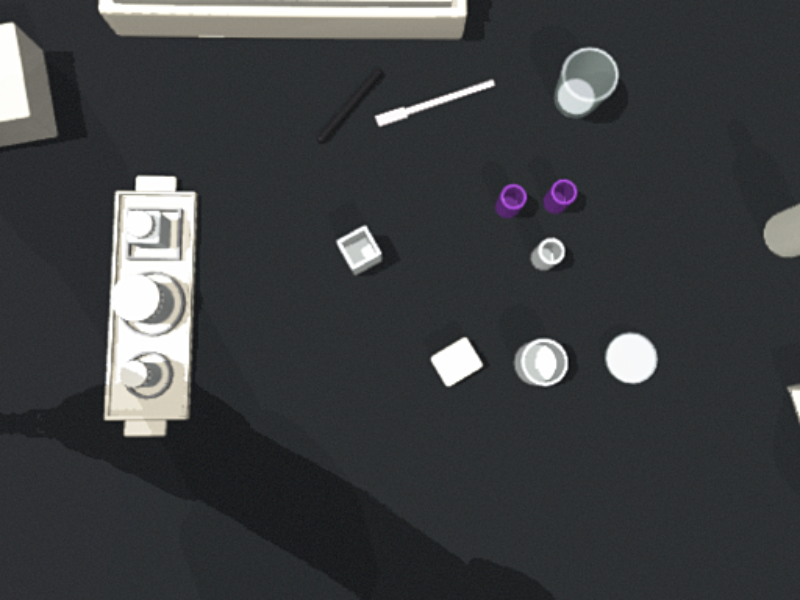

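The top view shows all three samples in their collars, at (141,225), (137,298) and (135,374), and the empties where they began. The arm blocks the side view, but the top-camera offsets are at most 2.4 mm and the cap-top heights match samples standing on the tray floor.

```bash
python3 -c "
from plant import robot
print(robot.close_job())"
```

```text
the job is handed in; nothing more can be done
None
```

I put the vial, the square bottle and the wide jar into their own collars, each lowered until it touched the tray floor and then released. I handed the job in at about 24 s of the 90 s, with the arm raised clear of everything.

**Samples:** The last top-camera check put the cap centres 1.4 mm (vial), 0.6 mm (jar) and 2.4 mm (square) from the collar centres. Cap tops read about 1 mm above the expected heights (70, 74 and 74 mm), within the camera's calibration error.

**Empties:** They measured within 2 mm of where they began.

**Weaker checks:**
- **Tilt:** The top-surface fit read 0.05 rad for the vial and the square, and 0.01 rad for the jar. I think 0.05 is edge noise on the small caps; it is under the 0.1 limit either way.
- **Side camera:** The arm blocked it for the final check. Earlier side pictures showed the vial and the square upright, but the jar's final position rests on the top camera alone.

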